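# Change the label roll over from the supply caddy

## Task

Change over the two label rolls: the one wanted on the label unwinder is at the back of the wooden supply caddy, hemmed in by the glue stick and the dropper bottle, so first stand those two aside on the counter. Put the roll from the caddy over the unwinder's spindle, flat on the platter, and stand the roll that was on the spindle in its place at the back of the caddy; then put the glue stick and the bottle back in the caddy in front of it, each where it stood before. Keep the rolls, the glue stick and the bottle upright, and do not disturb the pen pot or the block of notes.

Things in the scene. Friction and masses are not known exactly. Their poses are not given: they have to be found in the camera images.
- caddy: Open box of light wood, fixed, 151 (x) x 102 (y) mm, walls 5 mm; origin centre of underside, on the counter. Inside 141 x 92 mm, undivided, floor 8 mm up. Side and back (+x end) walls reach 58 mm, front wall (-x end, card holder) 40 mm. A roll stands at the back at about x +10.5, y 0 with 28 mm or more free behind it for a finger, none beside it; glue and bottle in front leave only 2 to 14 mm.
- unwinder: Turntable label unwinder, fixed: grey base plate 112 x 112 x 5 mm, round aluminium platter (diameter 92 mm, turns freely) with its top 8 mm above the counter, and in its centre a steel spindle 12 mm thick, tapered tip 45 mm above the counter. Origin: centre of the underside, on the spindle axis, z up. A guide roller 11 mm thick, 50 mm high stands at one corner (x 46, y -46).
- wide_roll: White label roll standing on end: diameter 64 mm, 44 mm high, with a 27 mm hole through its core, about 0.11 kg. Origin at the centre of its underside, z up its axis. It starts either at the back of the caddy or on the unwinder's spindle (the other roll is in the other place).
- narrow_roll: The smaller white label roll standing on end: diameter 56 mm, 34 mm high, with a 27 mm hole through its core, about 0.11 kg. Origin at the centre of its underside, z up its axis. It starts where the other roll does not: on the spindle or at the back of the caddy.
- glue: Glue stick standing on its base: plain cylinder, diameter 27 mm, 100 mm high, banded white, green and red, about 35 g. Origin at the centre of its underside, z up. Starts on the caddy's floor before the roll, at about caddy x -42, y +21 or -21 mm, beside the dropper bottle.
- dropper: Small brown dropper bottle, upright: body diameter 33 mm up to 70 mm, then a black collar 24 mm thick to 77 mm and a thin rubber bulb to 102 mm; about 70 g. Grip it round the upper body, 52 to 70 mm above its underside. Origin at the centre of its underside, z up. Starts on the caddy's floor at about caddy x -42, y -21 or +21 mm, beside the glue stick.
- aside (a point): Point on the counter (z = 0) in the middle of a free stretch, about 80 mm along x and 160 mm along y, to the left of the caddy, where things can be stood aside; any free spot on the counter at least 100 mm from the caddy's centre will do.
- pen_pot: Yellow pot of pens beyond the unwinder, about 85 mm wide and 152 mm high with the pens, origin at the centre of its underside. A bystander: leave it where it is.
- note_block: Yellow block of sticky notes, 77 x 77 x 33 mm, lying on the counter right of the unwinder, origin at the centre of its underside. A bystander: leave it where it is.

How it is judged:
On the way, in this order (a step that is already met when the one before it is completed fails the run):
1. the glue stick and the dropper bottle both stand upright and still on the counter, clear of the caddy (at least 100 mm from its centre) (horizontal distance between each of glue, dropper and caddy above 0.1 m and height (world z) of each of glue, dropper below 0.006 m and angle between each of glue, dropper's own z axis and vertical below 0.15 rad and linear speed of each of glue, dropper below 0.03 m/s), for 0.2 s.
2. the rolls have changed places: the one from the caddy is on the spindle, the other stands at the back of the caddy (((horizontal distance between wide_roll and unwinder below 0.012 m and z of wide_roll in the frame of unwinder below 0.012 m and angle between each of wide_roll, narrow_roll's own z axis and vertical below 0.1 rad and x of narrow_roll in the frame of caddy between -0.006 and 0.05 m and y of narrow_roll in the frame of caddy between -0.03 and 0.03 m and z of narrow_roll in the frame of caddy below 0.012 m) or (horizontal distance between narrow_roll and unwinder below 0.012 m and z of narrow_roll in the frame of unwinder below 0.012 m and angle between each of narrow_roll, wide_roll's own z axis and vertical below 0.1 rad and x of wide_roll in the frame of caddy between -0.006 and 0.05 m and y of wide_roll in the frame of caddy between -0.03 and 0.03 m and z of wide_roll in the frame of caddy below 0.012 m)) and distance of each of wide_roll, narrow_roll from where it was at the start of the episode above 0.1 m), for 0.2 s.
At the end, for the whole second after the job is handed in: Roll from the caddy flat on the platter over the spindle (within 12 mm); the other upright on the caddy's floor at the back (6 mm before to 50 mm behind its middle, 30 mm off its centre line); glue stick and bottle upright on the caddy's floor within 30 mm of where they began; all at rest (all of step 2 and distance of each of glue, dropper from where it was at the start of the episode below 0.03 m and z of each of glue, dropper in the frame of caddy below 0.012 m and angle between each of glue, dropper's own z axis and vertical below 0.1 rad and linear speed of each of wide_roll, narrow_roll, glue, dropper below 0.03 m/s); the robot touches nothing.
It fails at once if the glue stick or the dropper bottle is tipped over (more than 0.6 rad) (angle between any of glue, dropper's own z axis and vertical above 0.6 rad).
It fails at once if a label roll is tipped over (more than 0.6 rad) (angle between any of wide_roll, narrow_roll's own z axis and vertical above 0.6 rad).
It fails at once if the pen pot or the block of notes is moved by more than 20 mm or the pot is tipped (distance of any of pen_pot, note_block from where it was at the start of the episode above 0.02 m or angle between pen_pot's own z axis and vertical above 0.3 rad).
It also fails if it takes over 141 s, if anything falls off the work surface, if the arm or the gripper's body presses on something with over 40 N, if the wrist force passes 120 N, or if a joint passes its speed limit or range.

## Robot

A 6-joint arm with a two-finger parallel gripper is mounted at the origin on the work surface; the furniture and walls round the work are solid. World frame = base frame: x ahead of the robot, y to its left, z up, the work surface at z = 0. Lengths are in m, angles in rad, forces in N, time in s.
With the tool pointing down it reaches from about 0.375 to 0.925 m from the base axis. Payload 5.7 kg.
Tool frame: the origin (TCP) lies midway between the tips of the shut fingers; the grasp point (between the pads) lies 19 mm behind it (r.hold_point_z is the z of the grasp point in the tool frame, in m); z points along the fingers, y is the line along which they close (so a half turn about z gives the same grasp; the last joint's range is limited). The gripper opens to 85 mm and grips with 20 to 120 N. Pads are 22 mm wide; open, the fingers measure 114 mm over their backs; the gripper's body (76 mm by 85 mm) begins 54 mm behind the grasp point. The pads swing forward as they close: fully open they stand 13 mm farther back than shut.
Start: joints at [-1.342, 0.359, 1.51, -0, 1.272, -0.115], TCP at [0.202, -0.565, 0.231] pointing down, gripper open.
Joint ranges: [-2.97, 2.97], [-1.01, 2.36], [0.21, 2.38], [-0.96, 4.11], [0.2, 2.71], [-2.98, 2.98]. Speed limits (rad/s): [2.39, 2.39, 3.14, 3.14, 3.14, 3.14].

## Interface

Orientations are given as a unit quaternion [x, y, z, w].
In Python, from workcell import r, imaging, workorder gives the robot as it stands.
- The arm moves only by the tool play_rows, never from a script. Its argument "steps" is a list of rows, each a list of 7 numbers: the opening, from 0 (shut) to 1 (fully open), then the shift along the tool's x, y, z in mm, then the turn, a rotation vector about the tool's x, y, z in degrees. In form: [[fingers, x, y, z, ax, ay, az], ...]. A call has 1 to 12 rows; each row shifts and turns the commanded pose from where the row before left it, along the tool's axes as they then stand; what a row does not reach is not made up. A row lasts 1/8 s, in which the tool goes at most 62.5 mm and 10.7 degrees, less where a joint would pass 70% of its speed; a pose out of reach is approached as far as the arm can. A call with a gripper value outside its range is refused whole. The fingers move at their own pace and stop on an object; "newtons" is the grip in N (left out, the last holds). Time passes only in rows, so rows that do not move let the fingers close. It gives the time, the measured TCP pose, the force, the opening and the grip force at its end, in the units of the state.
- r.sense(): the state, without advancing time (a new reading comes with each control period).
- imaging.capture(name): name is "scene" or "top" or "wrist"; returns the picture (384x512x3 uint8, blue, green, red); there is no depth.
- imaging.camera_params(name): a dict with "fx", "fy", "cx", "cy" (pixels), "R" (3x3) and "t" (3): a world point X has camera coordinates R X + t. Camera axes: x right, y down, z forward; pixel columns grow to the right and rows downward; lengths in m; the calibration is good to about 2 mm. The wrist camera is an equidistant fisheye: a pixel r from the principal point sees the ray r / f radians off the axis. A picture is of the moment at which its call begins: read the wrist's pose just before it. camera_params takes no time and is no camera call; for the wrist camera it gives the pose at the moment of the call.
- workorder.close_job(): hands the job in; it is judged then, once.
The state is a dict: "clock": time; "joints": joint angles; "joint_vel": joint speeds; "tau": joint torques, N m; "eef_pos": TCP position; "ee_rot": TCP orientation; "force": force on the tool from outside, world axes, zero at the start; "ft_torque": the same for the moment, N m; "width": opening from 0.0 (shut) to 1.0 (fully open); "finger_force": force on a finger pad.
Only numpy, scipy, OpenCV 4.12 (cv2) and the standard library are available. Lean on these libraries where they do the work, as an engineer would, in place of code of your own. Each camera call takes 0.05 s, during which the arm holds its last target. There are 200 camera calls.

## Working session

There is one attempt and no reset: what is moved stays moved. The work goes in short steps, Python scripts to look and compute and a tool call to move; the robot and the scene stay as the last step left them, time stands still between calls to the robot, and variables do not carry over. Pictures are saved under pics/ and viewed, at most 16 in all, crops included, and the job is handed in when it is done.

Besides the shell and the picture viewer there is one more tool, called after "Call:" by a JSON object that holds its "method" and its "body", one argument or row to a line. play_rows: Moves the arm, as the interface text tells. Its arguments: {"type":"object","properties":{"steps":{"type":"array"},"newtons":{"type":"number"}},"required":["steps"]}

```bash
mkdir -p pics; python3 - <<'E'
from workcell import r, imaging, workorder
import cv2
for n in ("scene","top"):
    cv2.imwrite(f"pics/{n}0.png",imaging.capture(n))
    p=imaging.camera_params(n); print(n,p)
s=r.sense(); print(s['eef_pos'],s['ee_rot'],s['clock'],r.hold_point_z)
E
```

```text
scene {'fx': 425.20954032401113, 'fy': 425.20954032401113, 'cx': 264.6007706998832, 'cy': 185.57373551697856, 'R': array([[-0.44394142, -0.89591635,  0.01580852],
       [-0.4730741 ,  0.21935992, -0.85327728],
       [ 0.76099731, -0.38628373, -0.52121778]]), 't': array([0.30613965, 0.2751867 , 0.68878776])}
top {'fx': 373.7900266351852, 'fy': 373.7900266351852, 'cx': 257.6146144151672, 'cy': 191.27601828330475, 'R': array([[ 0.15116098, -0.98849929,  0.00441713],
       [-0.9663856 , -0.1487165 , -0.2097195 ],
       [ 0.20796448,  0.02743276, -0.97775161]]), 't': array([-0.02464475,  0.56178935,  1.06329455])}
[ 0.20209622 -0.56426791  0.23052933] [ 9.85256198e-01  1.71083285e-01 -5.67990002e-05 -8.54553170e-04] 0.1 -0.0187
```

View pics/scene0.png

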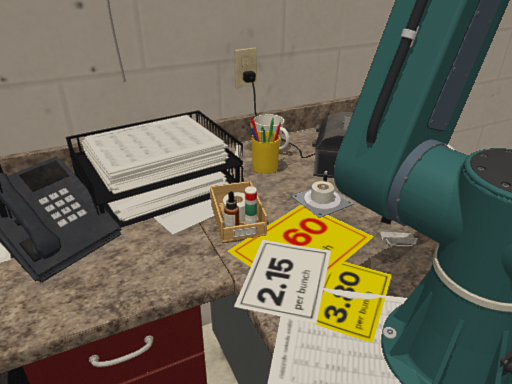

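View pics/top0.png

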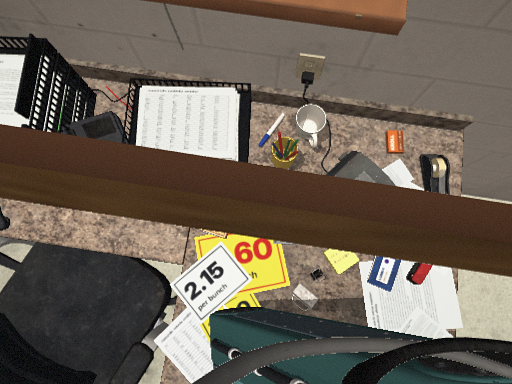

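The scene view shows the caddy at about (238,215) with bottle (231,210) and glue (250,205), and the unwinder at about (322,195). In the top view a shelf hides the work. I'll enlarge and cast rays.

```bash
cat > h.py <<'E'
from workcell import r, imaging, workorder
import cv2, numpy as np
from scipy.spatial.transform import Rotation as Ro
def ray(p,u,v,fish=False):
    x,y=(u-p['cx'])/p['fx'],(v-p['cy'])/p['fy']
    if fish:
        th=np.hypot(x,y); k=np.sin(th)/max(th,1e-9); d=np.array([x*k,y*k,np.cos(th)])
    else: d=np.array([x,y,1.])
    R=np.array(p['R']); return -R.T@np.array(p['t']), R.T@d
def onz(p,u,v,z,fish=False):
    o,d=ray(p,u,v,fish); return o+d*(z-o[2])/d[2]
def proj(p,X,fish=False):
    c=np.array(p['R'])@np.array(X)+np.array(p['t'])
    if fish:
        rr=np.hypot(c[0],c[1]); th=np.arctan2(rr,c[2]); x,y=c[:2]/max(rr,1e-9)*th
    else: x,y=c[:2]/c[2]
    return p['cx']+p['fx']*x,p['cy']+p['fy']*y
def tool(target):  # world displacement needed -> tool mm
    s=r.sense(); return Ro.from_quat(s['ee_rot']).inv().apply(np.array(target)-s['eef_pos'])*1000
E
python3 - <<'E'
from h import *
im=cv2.imread("pics/scene0.png")
cv2.imwrite("pics/crop0.png",cv2.resize(im[110:250,190:350],None,fx=5,fy=4.2857,interpolation=cv2.INTER_CUBIC))
p=imaging.camera_params("scene")
print("spindle/roll",onz(p,322,186,.042),"caddy",onz(p,238,212,.05),"pot",onz(p,265,170,0))
w=imaging.camera_params("wrist");print(w)
cv2.imwrite("pics/w0.png",imaging.capture("wrist"))
t=r.sense(); print(Ro.from_quat(t['ee_rot']).as_matrix())
E
```

```text
spindle/roll [ 0.47895683 -0.05339338  0.042     ] caddy [0.45343159 0.18333081 0.05      ] pot [0.67706367 0.00494953 0.        ]
{'fx': 297.3186396354542, 'fy': 297.3186396354542, 'cx': 256.0876851063878, 'cy': 188.86968579384435, 'R': array([[ 3.36055847e-01, -9.41842009e-01, -3.13353339e-04],
       [-8.89510827e-01, -3.17493035e-01,  3.28585852e-01],
       [-3.09575446e-01, -1.10144466e-01, -9.44474055e-01]]), 't': array([-0.59842714, -0.04154896,  0.38039492])}
[[ 9.41475773e-01  3.37080469e-01 -3.56455800e-04]
 [ 3.37080626e-01 -9.41474698e-01  1.42995362e-03]
 [ 1.46415322e-04 -1.46642104e-03 -9.99998914e-01]]
```

View pics/crop0.png

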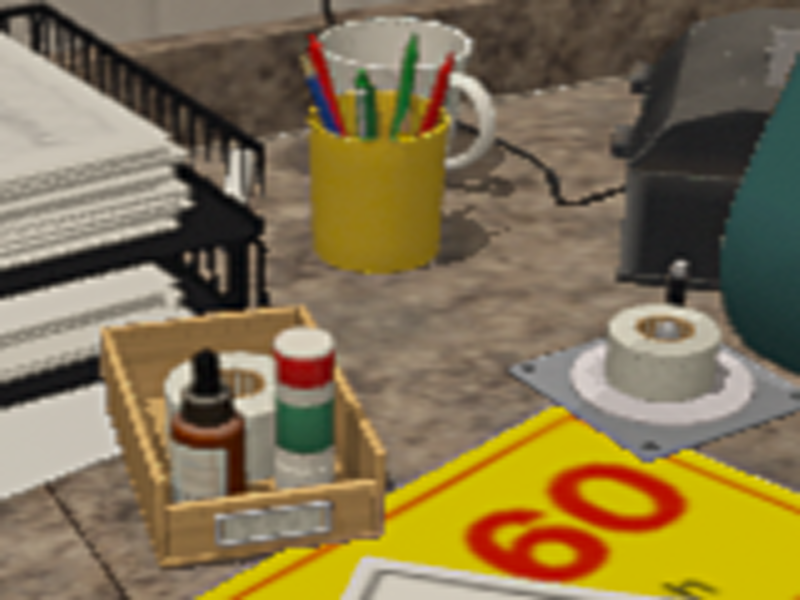

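View pics/w0.png

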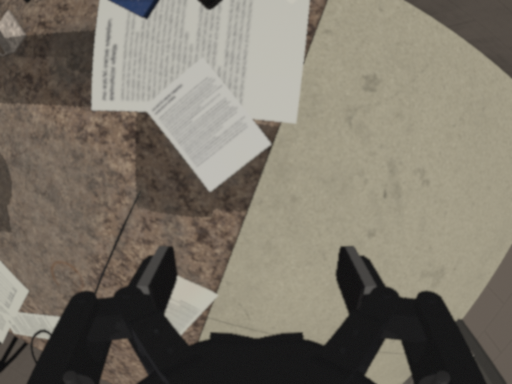

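The crop shows the bottle on the caddy's left, the glue on its right, and the taller roll behind them. The smaller roll is on the spindle, with the guide roller at the far side (680,275). The wrist view shows only counter, papers and floor. Next I'll get the caddy and unwinder yaw from their corners.

```bash
python3 - <<'E'
from h import *
p=imaging.camera_params("scene")
f=lambda x,y,z: np.round(onz(p,190+x/5,110+y/4.2857,z),3)
print("cam",-p['R'].T@p['t'])
w=imaging.camera_params("wrist"); s=r.sense(); R=Ro.from_quat(s['ee_rot']).as_matrix()
print("wristcam in tool",R.T@(-w['R'].T@w['t']-s['eef_pos']), "axis", R.T@w['R'][2])
for n,a in dict(BL=(103,330,.058),BR=(305,310,.058),FR=(382,460,.058),FL0=(165,565,0),FR0=(380,540,0),uL=(512,370,.005),uF=(650,458,.005),uBk=(680,265,.05),rolltop=(664,325,.042),plat=(662,383,.008),glue=(305,340,.108),drop=(205,355,.108),cadroll=(240,380,.052)).items(): print(n,f(*a))
E
```

```text
cam [-0.25807387  0.47997809  0.58897938]
wristcam in tool [ 0.08507237 -0.00097952 -0.14219941] axis [-0.32874861  0.00094583  0.94441699]
BL [0.565 0.206 0.058]
BR [0.545 0.11  0.058]
FR [0.399 0.141 0.058]
FL0 [0.429 0.23  0.   ]
FR0 [0.408 0.136 0.   ]
uL [0.518 0.006 0.005]
uF [ 0.413 -0.009  0.005]
uBk [ 0.523 -0.093  0.05 ]
rolltop [ 0.479 -0.056  0.042]
plat [ 0.47  -0.052  0.008]
glue [0.443 0.157 0.108]
drop [0.448 0.201 0.108]
cadroll [0.5   0.163 0.052]
```

Call:
{"method": "play_rows", "body": {
  "steps": [
    [1, 47, -39, -9, 0, 0, 0],
    [1, 47, -39, -9, 0, 0, 0],
    [1, 47, -39, -9, 0, 0, 0],
    [1, 47, -39, -9, 0, 0, 0],
    [1, 47, -39, -9, 0, 0, 0],
    [1, 47, -39, -9, 0, 0, 0],
    [1, 47, -39, 0, 0, 0, 0],
    [1, 28, -54, 0, 0, 0, 0],
    [1, 28, -54, 0, 0, 0, 0],
    [1, 28, -54, 0, 0, 0, 0],
    [1, 28, -54, 0, 0, 0, 0],
    [1, 28, -54, 0, 0, 0, 0]
  ],
  "newtons": 30
}}

```text
clock: 1.65
eef_pos: [0.4606, 0.1064, 0.2854]
ee_rot: [0.985, 0.171, 0.0, 0.0]
force: [0.6, -0.3, 0.3]
width: 1.006
finger_force: 0.0
```

Call:
{"method": "play_rows", "body": {
  "steps": [
    [1, 0, 0, 0, 0, 0, -9.75],
    [1, 0, 0, 0, 0, 0, -9.75],
    [1, 0, 0, 0, 0, 0, -9.75],
    [1, 0, 0, 0, 0, 0, -9.75],
    [1, 0, 0, 0, 0, 0, -9.75],
    [1, 0, 0, 0, 0, 0, -9.75],
    [1, 0, 0, 0, 0, 0, 0],
    [1, 0, 0, 0, 0, 0, 0]
  ]
}}

```text
clock: 2.65
eef_pos: [0.4606, 0.1044, 0.2852]
ee_rot: [0.777, 0.629, -0.0, -0.0]
force: [0.4, 0.3, 0.4]
width: 0.999
finger_force: 0.0
```

```bash
python3 - <<'E'
from h import *
import pickle
s=r.sense(); w=imaging.camera_params("wrist"); im=imaging.capture("wrist")
pickle.dump(w,open("w1.pkl","wb")); cv2.imwrite("pics/w1.png",im)
print(s['eef_pos'],Ro.from_quat(s['ee_rot']).as_matrix().round(3),s['joints'],s['clock'])
E
```

```text
[0.46062625 0.10442155 0.2852134 ] [[ 0.208  0.978 -0.   ]
 [ 0.978 -0.208  0.   ]
 [ 0.    -0.    -1.   ]] [7.64464929e-02 1.22267360e-01 1.69633389e+00 1.04073247e-04
 1.32328813e+00 2.85656304e-01] 2.65
```

View pics/w1.png

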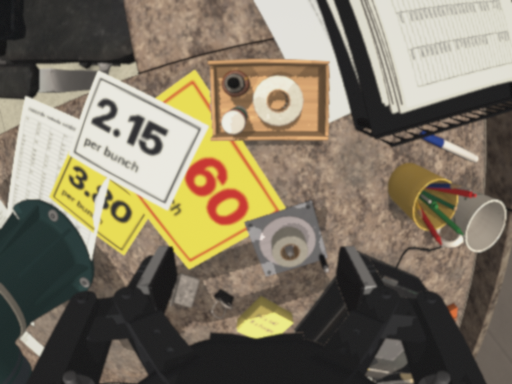

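The wrist view shows the caddy at (208–328, 60–142): bulb (236,80), glue cap (233,121), roll hole (278,101). The unwinder roll's hole is at about (290,252), the pen pot at (425,200) and the tray at top right.

```bash
python3 - <<'E'
from h import *
import pickle
w=pickle.load(open("w1.pkl","rb")); im=cv2.imread("pics/w1.png")
f=lambda u,v,z: np.round(onz(w,u,v,z,True)[:2],4)
for n,a in dict(BL=(328,60,.058),BR=(328,142,.058),FR=(211,139,.04),FL=(207,60,.04),hole=(278,101,.052),glue=(233,121,.108),bulb=(236,80,.108),uroll=(290,251,.042),plat=(286,241,.008),u1=(246,217,.005),u2=(316,205,.005),note=(265,318,.033),pot=(415,215,.0),tray1=(365,130,.06),paper=(258,8,0),tray0=(325,10,.06)).items(): print(n,f(*a))
# roll white blobs: annulus ellipse fits
g=cv2.cvtColor(im,cv2.COLOR_BGR2HSV)
m=((g[...,1]<60)&(g[...,2]>150)).astype('u1')
m[:70]=0
n,l,st,c=cv2.connectedComponentsWithStats(m)
for i in range(1,n):
    if 150<st[i,4]<3000 and 200<c[i][0]<340: print(st[i],c[i])
E
```

```text
BL [0.5732 0.2082]
BR [0.5548 0.1051]
FR [0.4062 0.137 ]
FL [0.4251 0.2399]
hole [0.5019 0.168 ]
glue [0.4468 0.1599]
bulb [0.4596 0.2024]
uroll [ 0.4796 -0.0514]
plat [ 0.4764 -0.0523]
u1 [0.4224 0.0018]
u2 [ 0.5332 -0.0015]
note [ 0.414  -0.1895]
pot [ 0.7093 -0.0633]
tray1 [0.6063 0.1124]
paper [0.5059 0.3045]
tray0 [0.5826 0.2724]
[328  70  23  54 834] [336.84172662  97.16666667]
[ 253   75   50   51 1500] [277.56933333 100.09866667]
[221 110  25  24 449] [232.83296214 121.90868597]
[ 248  217   67   60 1640] [282.29085366 242.77134146]
```

```bash
python3 - <<'E'
from h import *
print(tool([.454,.202,.052]).round(1))
E
```

```text
[ 94.1 -26.6 233.2]
```

Call:
{"method": "play_rows", "body": {
  "steps": [
    [0.65, 24, -7, 20, 0, 0, 0],
    [0.65, 24, -7, 20, 0, 0, 0],
    [0.65, 23, -7, 20, 0, 0, 0],
    [0.65, 23, -6, 20, 0, 0, 0],
    [0.65, 0, 0, 0, 0, 0, 0],
    [0.65, 0, 0, 0, 0, 0, 0]
  ]
}}

```text
clock: 3.45
eef_pos: [0.4538, 0.2016, 0.2058]
ee_rot: [0.776, 0.631, 0.0, 0.0]
force: [0.4, -0.7, 0.1]
width: 0.652
finger_force: 0.0
```

```bash
python3 - <<'E'
from h import *
s=r.sense(); w=imaging.camera_params("wrist"); im=imaging.capture("wrist")
cv2.imwrite("pics/w2.png",im)
print(s['eef_pos'],s['width'])
for X in ([.454,.202,.11],[.454,.202,.078],[.4455,.160,.108],[.501,.169,.052]): print(np.round(proj(w,X,True)))
E
```

```text
[0.4538454  0.20164077 0.20576933] 0.652244121799539
[256. 191.]
[256. 180.]
[257. 235.]
[306. 193.]
```

View pics/w2.png

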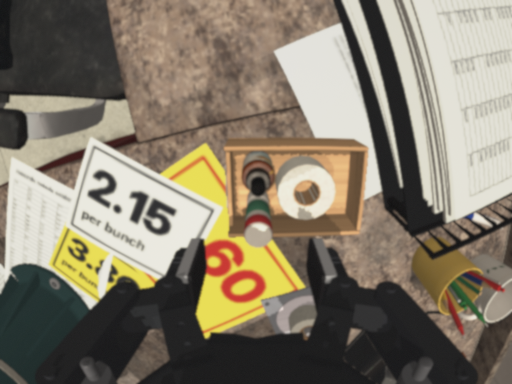

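The view shows the bulb at (260,187), the glue cap at (258,233) and the roll centre at (306,188), all within 3 mm of the estimates. Descending on the bottle now.

Call:
{"method": "play_rows", "body": {
  "steps": [
    [0.65, 2, 2, 24, 0, 0, 0],
    [0.65, 0, 0, 24, 0, 0, 0],
    [0.65, 0, 0, 24, 0, 0, 0],
    [0.65, 0, 0, 24, 0, 0, 0],
    [0.65, 0, 0, 24, 0, 0, 0],
    [0.65, 0, 0, 20, 0, 0, 0],
    [0.65, 0, 0, 14, 0, 0, 0],
    [0.65, 0, 0, 0, 0, 0, 0],
    [0.2, 0, 0, 0, 0, 0, 0],
    [0.2, 0, 0, 0, 0, 0, 0],
    [0.2, 0, 0, 0, 0, 0, 0],
    [0.2, 0, 0, 0, 0, 0, 0]
  ],
  "newtons": 25
}}

```text
clock: 5.0
eef_pos: [0.4566, 0.2038, 0.0522]
ee_rot: [0.776, 0.631, 0.001, 0.0]
force: [-0.2, -0.0, 6.7]
width: 0.362
finger_force: 24.8
```

```bash
python3 - <<'E'
from h import *
p=imaging.camera_params("scene")
for a in [(230,275),(100,315),(205,300),(160,230)]: print(a,onz(p,*a,0).round(3))
for X in ([.46,.34,0],[.43,.29,0],[.5,.32,0]): print(X,np.round(proj(p,X)))
E
```

```text
(230, 275) [0.327 0.256 0.   ]
(100, 315) [0.332 0.5   0.   ]
(205, 300) [0.286 0.322 0.   ]
(160, 230) [0.529 0.343 0.   ]
[0.46, 0.34, 0] [170. 247.]
[0.43, 0.29, 0] [197. 249.]
[0.5, 0.32, 0] [174. 235.]
```

Call:
{"method": "play_rows", "body": {
  "steps": [
    [0.2, 0, 0, -10, 0, 0, 0],
    [0.2, 0, 0, -20, 0, 0, 0],
    [0.2, 0, 0, -25, 0, 0, 0],
    [0.2, 0, 0, -25, 0, 0, 0],
    [0.2, 0, 0, 0, 0, 0, 0],
    [0.2, 15, -3, 0, 0, 0, 0],
    [0.2, 25, -4, 0, 0, 0, 0],
    [0.2, 27, -5, 0, 0, 0, 0],
    [0.2, 27, -5, 0, 0, 0, 0],
    [0.2, 25, -4, 0, 0, 0, 0],
    [0.2, 14, -2, 0, 0, 0, 0],
    [0.2, 0, 0, 0, 0, 0, 0]
  ]
}}

```text
clock: 6.5
eef_pos: [0.4601, 0.3392, 0.1305]
ee_rot: [0.776, 0.631, -0.001, -0.0]
force: [0.8, 0.8, -0.8]
width: 0.369
finger_force: 25.0
```

Call:
{"method": "play_rows", "body": {
  "steps": [
    [0.2, 0, 0, 15, 0, 0, 0],
    [0.2, 0, 0, 20, 0, 0, 0],
    [0.2, 0, 0, 20, 0, 0, 0],
    [0.2, 0, 0, 18, 0, 0, 0],
    [0.2, 0, 0, 8, 0, 0, 0],
    [0.2, 0, 0, 4, 0, 0, 0],
    [0.2, 0, 0, 2, 0, 0, 0],
    [0.2, 0, 0, 0, 0, 0, 0]
  ]
}}

```text
clock: 7.5
eef_pos: [0.4609, 0.3386, 0.0448]
ee_rot: [0.776, 0.631, 0.0, 0.0]
force: [-0.2, -0.4, -1.3]
width: 0.368
finger_force: 25.0
```

Call:
{"method": "play_rows", "body": {
  "steps": [
    [0.2, 0, 0, 1, 0, 0, 0],
    [0.65, 0, 0, 0, 0, 0, 0],
    [0.65, 0, 0, 0, 0, 0, 0],
    [0.65, 0, 0, 0, 0, 0, 0],
    [0.65, 0, 0, -15, 0, 0, 0],
    [0.65, 0, 0, -30, 0, 0, 0],
    [0.65, 0, 0, -35, 0, 0, 0],
    [0.65, 0, 0, -35, 0, 0, 0],
    [0.65, -59, 8, -20, 0, 0, 0],
    [0.65, -59, 7, 0, 0, 0, 0],
    [0.65, -59, 7, 0, 0, 0, 0],
    [0.65, 0, 0, 0, 0, 0, 0]
  ]
}}

```text
clock: 9.0
eef_pos: [0.4452, 0.1577, 0.1792]
ee_rot: [0.778, 0.629, -0.0, 0.0]
force: [-0.0, 1.6, -0.8]
width: 0.652
finger_force: 0.0
```

```bash
python3 - <<'E'
from h import *
s=r.sense(); w=imaging.camera_params("wrist"); im=imaging.capture("wrist")
cv2.imwrite("pics/w3.png",im)
print(s['eef_pos'],s['width'],s['force'])
print(np.round(proj(w,[.446,.161,.108],True)), np.round(proj(w,[.461,.3386,.07],True)))
E
```

```text
[0.44518227 0.15770371 0.17916436] 0.6516618762819887 [-0.04850332  1.57907584 -0.78996718]
[257. 198.] [229. -17.]
```

View pics/w3.png

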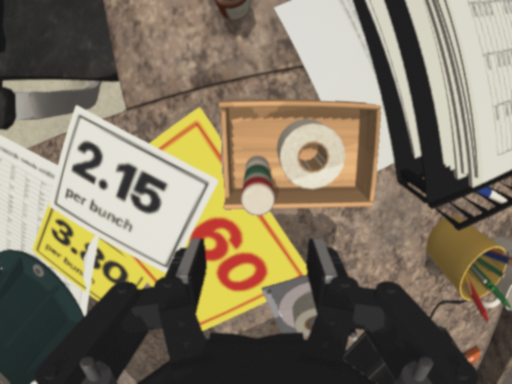

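The bottle stands upright aside at (235,5), and the glue cap is at (258,200) as predicted. Gripping the glue next.

Call:
{"method": "play_rows", "body": {
  "steps": [
    [0.65, 3, 0, 22, 0, 0, 0],
    [0.65, 0, 0, 24, 0, 0, 0],
    [0.65, 0, 0, 24, 0, 0, 0],
    [0.65, 0, 0, 24, 0, 0, 0],
    [0.65, 0, 0, 15, 0, 0, 0],
    [0.65, 0, 0, 8, 0, 0, 0],
    [0.65, 0, 0, 0, 0, 0, 0],
    [0.15, 0, 0, 0, 0, 0, 0],
    [0.15, 0, 0, 0, 0, 0, 0],
    [0.15, 0, 0, 0, 0, 0, 0],
    [0.15, 0, 0, 0, 0, 0, 0]
  ]
}}

```text
clock: 10.42
eef_pos: [0.4472, 0.1641, 0.0619]
ee_rot: [0.776, 0.631, 0.001, 0.0]
force: [-0.1, 1.5, 5.9]
width: 0.297
finger_force: 25.5
```

Call:
{"method": "play_rows", "body": {
  "steps": [
    [0.15, 0, 0, -10, 0, 0, 0],
    [0.15, 0, 0, -20, 0, 0, 0],
    [0.15, 0, 0, -25, 0, 0, 0],
    [0.15, 0, 0, -25, 0, 0, 0],
    [0.15, 15, -6, 0, 0, 0, 0],
    [0.15, 26, -11, 0, 0, 0, 0],
    [0.15, 27, -12, 0, 0, 0, 0],
    [0.15, 26, -11, 0, 0, 0, 0],
    [0.15, 15, -6, 0, 0, 0, 0],
    [0.15, 0, 0, 15, 0, 0, 0],
    [0.15, 0, 0, 22, 0, 0, 0],
    [0.15, 0, 0, 22, 0, 0, 0]
  ]
}}

```text
clock: 11.92
eef_pos: [0.4234, 0.2789, 0.0806]
ee_rot: [0.776, 0.631, -0.001, 0.0]
force: [-0.6, 1.1, 0.6]
width: 0.302
finger_force: 25.0
```

Call:
{"method": "play_rows", "body": {
  "steps": [
    [0.15, 0, 0, 18, 0, 0, 0],
    [0.15, 0, 0, 7, 0, 0, 0],
    [0.15, 0, 0, 3, 0, 0, 0],
    [0.15, 0, 0, 0, 0, 0, 0],
    [0.15, 0, 0, 1, 0, 0, 0],
    [0.65, 0, 0, 0, 0, 0, 0],
    [0.65, 0, 0, 0, 0, 0, 0],
    [0.65, 0, 0, 0, 0, 0, 0],
    [0.65, 0, 0, -20, 0, 0, 0],
    [0.65, 0, 0, -35, 0, 0, 0],
    [0.65, 0, 0, -35, 0, 0, 0],
    [0.65, 0, 0, -35, 0, 0, 0]
  ]
}}

```text
clock: 13.42
eef_pos: [0.4236, 0.2799, 0.1793]
ee_rot: [0.776, 0.631, -0.0, -0.0]
force: [-0.1, 0.2, 0.2]
width: 0.649
finger_force: 0.0
```

```bash
python3 - <<'E'
from h import *
s=r.sense(); print(s['eef_pos'],s['force'])
print(tool([.501,.1695,.18]).round(1))
E
```

```text
[0.42360633 0.27989772 0.17928832] [-0.14986003  0.2016052   0.2164219 ]
[-92.2  98.3  -0.7]
```

Call:
{"method": "play_rows", "body": {
  "steps": [
    [0.92, -31, 33, 0, 0, 0, 0],
    [0.92, -31, 33, 0, 0, 0, 0],
    [0.92, -30, 32, 0, 0, 0, 0],
    [0.92, 0, 0, 0, 0, 0, 0],
    [0.92, 0, 0, 0, 0, 0, 0]
  ]
}}

```text
clock: 14.05
eef_pos: [0.5003, 0.17, 0.178]
ee_rot: [0.776, 0.63, -0.0, -0.001]
force: [0.1, 0.7, 0.0]
width: 0.919
finger_force: 0.0
```

```bash
python3 - <<'E'
from h import *
import pickle
s=r.sense(); w=imaging.camera_params("wrist"); im=imaging.capture("wrist")
cv2.imwrite("pics/w4.png",im); pickle.dump(w,open("w4.pkl","wb"))
print(s['eef_pos'],s['width'])
print(np.round(proj(w,[.501,.1695,.052],True)))
g=cv2.cvtColor(im,cv2.COLOR_BGR2HSV)
m=((g[...,1]<60)&(g[...,2]>150)).astype('u1')
n,l,st,c=cv2.connectedComponentsWithStats(m)
for i in range(1,n):
    if 300<st[i,4]<8000 and 150<c[i][0]<350:
        print(st[i],c[i],onz(w,*c[i],.052,True))
E
```

```text
[0.50031368 0.17002821 0.17797838] 0.9193284888303528
[257. 181.]
[314   0  41 106 582] [332.18556701  39.06872852] [0.59426265 0.2873773  0.052     ]
[ 226  148   65   65 2555] [258.11193738 179.18238748] [0.50216121 0.17152155 0.052     ]
[ 228  291   78   47 1698] [262.69434629 314.89575972] [0.47282446 0.00300575 0.052     ]
```

View pics/w4.png

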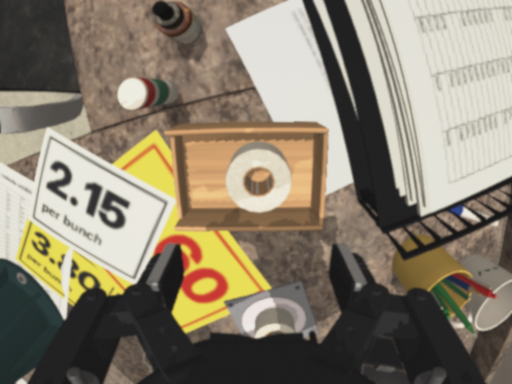

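All good in this view: the bottle (175,20) and glue (145,93) stand aside upright, and the roll is at (258,179). Grasping the roll.

Call:
{"method": "play_rows", "body": {
  "steps": [
    [0.92, 2, 2, 25, 0, 0, 0],
    [0.92, 0, 0, 30, 0, 0, 0],
    [0.92, 0, 0, 30, 0, 0, 0],
    [0.92, 0, 0, 25, 0, 0, 0],
    [0.92, 0, 0, 20, 0, 0, 0],
    [0.92, 0, 0, 18, 0, 0, 0],
    [0.92, 0, 0, 12, 0, 0, 0],
    [0.92, 0, 0, 8, 0, 0, 0],
    [0.92, 0, 0, 0, 0, 0, 0]
  ]
}}

```text
clock: 15.22
eef_pos: [0.503, 0.1717, 0.01]
ee_rot: [0.776, 0.631, -0.0, -0.0]
force: [0.3, 0.2, 0.2]
width: 0.916
finger_force: 0.0
```

Call:
{"method": "play_rows", "body": {
  "steps": [
    [0.6, 0, 0, 0, 0, 0, 0],
    [0.6, 0, 0, 0, 0, 0, 0],
    [0.6, 0, 0, 0, 0, 0, 0],
    [0.6, 0, 0, 0, 0, 0, 0]
  ],
  "newtons": 30
}}

```text
clock: 15.72
eef_pos: [0.5038, 0.1716, 0.0109]
ee_rot: [0.776, 0.631, 0.001, 0.0]
force: [-1.1, 0.3, 7.0]
width: 0.73
finger_force: 33.4
```

Call:
{"method": "play_rows", "body": {
  "steps": [
    [0.6, 0, 0, -10, 0, 0, 0],
    [0.6, 0, 0, -20, 0, 0, 0],
    [0.6, 0, 0, -20, 0, 0, 0],
    [0.6, 0, 0, -20, 0, 0, 0],
    [0.6, -15, -3, 0, 0, 0, 0],
    [0.6, -30, -6, 0, 0, 0, 0],
    [0.6, -30, -6, 0, 0, 0, 0],
    [0.6, -30, -6, 0, 0, 0, 0],
    [0.6, -15, -4, 0, 0, 0, 0],
    [0.6, 0, 0, 20, 0, 0, 0],
    [0.6, 0, 0, 25, 0, 0, 0],
    [0.6, 0, 0, 18, 0, 0, 0]
  ]
}}

```text
clock: 17.23
eef_pos: [0.4537, 0.0589, 0.0162]
ee_rot: [0.776, 0.63, -0.0, -0.0]
force: [-0.3, -0.1, -0.8]
width: 0.727
finger_force: 33.2
```

Call:
{"method": "play_rows", "body": {
  "steps": [
    [0.6, 0, 0, 9, 0, 0, 0],
    [0.6, 0, 0, 4, 0, 0, 0],
    [0.6, 0, 0, 1, 0, 0, 0],
    [0.6, 0, 0, 0, 0, 0, 0]
  ]
}}

```text
clock: 17.73
eef_pos: [0.4547, 0.0591, 0.0036]
ee_rot: [0.776, 0.631, 0.0, 0.0]
force: [-1.0, 0.8, -1.0]
width: 0.724
finger_force: 33.2
```

Call:
{"method": "play_rows", "body": {
  "steps": [
    [0.6, 0, 0, 1, 0, 0, 0],
    [0.92, 0, 0, 0, 0, 0, 0],
    [0.92, 0, 0, 0, 0, 0, 0],
    [0.92, 0, 0, 0, 0, 0, 0],
    [0.92, 0, 0, -15, 0, 0, 0],
    [0.92, 0, 0, -40, 0, 0, 0],
    [0.92, 0, 0, -60, 0, 0, 0],
    [0.92, 0, 0, -60, 0, 0, 0],
    [0.92, -52, 23, 0, 0, 0, 0],
    [0.92, -52, 24, 0, 0, 0, 0],
    [0.92, 0, 0, 0, 0, 0, 0],
    [0.92, 0, 0, 0, 0, 0, 0]
  ]
}}

```text
clock: 19.23
eef_pos: [0.4783, -0.052, 0.1769]
ee_rot: [0.776, 0.63, -0.0, -0.001]
force: [0.1, 1.2, 0.2]
width: 0.92
finger_force: 0.0
```

```bash
python3 - <<'E'
from h import *
import pickle
s=r.sense(); w=imaging.camera_params("wrist"); im=imaging.capture("wrist")
cv2.imwrite("pics/w5.png",im); pickle.dump(w,open("w5.pkl","wb"))
print(s['eef_pos'],s['width'])
print(np.round(proj(w,[.479,-.053,.042],True)),np.round(proj(w,[.4547,.059,.044],True)),np.round(proj(w,[.523,-.093,.05],True)))
g=cv2.cvtColor(im,cv2.COLOR_BGR2HSV)
m=((g[...,1]<60)&(g[...,2]>150)).astype('u1')
n,l,st,c=cv2.connectedComponentsWithStats(m)
for i in range(1,n):
    if 300<st[i,4]<8000 and 150<c[i][0]<350:
        print(st[i],c[i],onz(w,*c[i],.042,True))
E
```

```text
[ 0.47828258 -0.05199092  0.17685531] 0.9198717542462295
[258. 179.] [206.  71.] [309. 210.]
[ 174   40   68   67 2674] [208.10097233  73.36088257] [0.45569699 0.05636994 0.042     ]
[ 194  125  120   92 7055] [253.51396173 170.50021262] [ 0.4770207  -0.04362368  0.042     ]
```

View pics/w5.png

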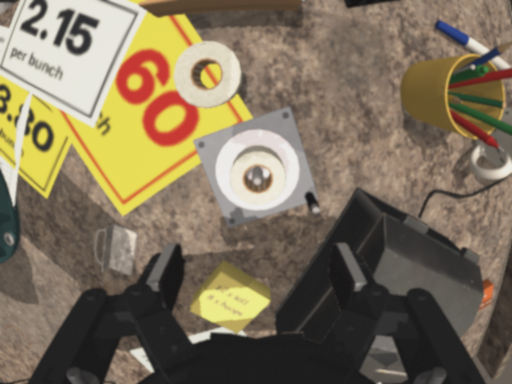

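The roll on the spindle is at (258,179) as predicted, the guide roller at (312,203), and the wide roll stands on the sheet at (208,73). The black device near (360,190)–(278,315) needs a clearance check.

```bash
python3 - <<'E'
from h import *
import pickle
w=pickle.load(open("w5.pkl","rb"))
for z in (0,.08,.12):
    print(z,[onz(w,u,v,z,True)[:2].round(3) for u,v in ((360,190),(318,255),(278,315))])
print("plat",onz(w,257,170,.008,True),"tip",onz(w,260,175,.045,True), "hole",onz(w,258,179,.042,True))
p=imaging.camera_params("scene")
print(proj(p,[.531,-.064,.05]))
E
```

```text
0 [array([ 0.593, -0.104]), array([ 0.531, -0.181]), array([ 0.464, -0.272])]
0.08 [array([ 0.569, -0.07 ]), array([ 0.522, -0.127]), array([ 0.472, -0.195])]
0.12 [array([ 0.556, -0.053]), array([ 0.518, -0.101]), array([ 0.476, -0.157])]
plat [ 0.47855028 -0.05313256  0.008     ] tip [ 0.48238367 -0.04848905  0.045     ] hole [ 0.479501   -0.05295648  0.042     ]
(np.float64(314.6719806414752), np.float64(172.82820606417735))
```

Call:
{"method": "play_rows", "body": {
  "steps": [
    [0.92, -1, 1, 0, 0, 0, -10],
    [0.92, 0, 0, 0, 0, 0, -10],
    [0.92, 0, 0, 25, 0, 0, 0],
    [0.92, 0, 0, 30, 0, 0, 0],
    [0.92, 0, 0, 30, 0, 0, 0],
    [0.92, 0, 0, 30, 0, 0, 0],
    [0.92, 0, 0, 25, 0, 0, 0],
    [0.92, 0, 0, 15, 0, 0, 0],
    [0.92, 0, 0, 10, 0, 0, 0],
    [0.92, 0, 0, 0, 0, 0, 0]
  ]
}}

```text
clock: 20.52
eef_pos: [0.4796, -0.0531, 0.012]
ee_rot: [0.655, 0.756, -0.0, -0.0]
force: [-0.7, 0.2, 0.1]
width: 0.923
finger_force: 0.0
```

Call:
{"method": "play_rows", "body": {
  "steps": [
    [0.5, 0, 0, 0, 0, 0, 0],
    [0.5, 0, 0, 0, 0, 0, 0],
    [0.5, 0, 0, 0, 0, 0, 0],
    [0.5, 0, 0, 0, 0, 0, 0]
  ]
}}

```text
clock: 21.02
eef_pos: [0.4803, -0.0536, 0.0132]
ee_rot: [0.655, 0.756, 0.0, 0.001]
force: [-1.6, 0.5, 6.4]
width: 0.655
finger_force: 31.1
```

Call:
{"method": "play_rows", "body": {
  "steps": [
    [0.5, 0, 0, -10, 0, 0, 0],
    [0.5, 0, 0, -22, 0, 0, 0],
    [0.5, 0, 0, -25, 0, 0, 0],
    [0.5, 0, 0, -23, 0, 0, 0],
    [0.5, 0, 0, 0, 0, 0, 7],
    [0.5, 0, 0, 0, 0, 0, 7],
    [0.5, 0, 0, 0, 0, 0, 6],
    [0.5, 15, -1, 0, 0, 0, 0],
    [0.5, 32, -3, 0, 0, 0, 0],
    [0.5, 32, -3, 0, 0, 0, 0],
    [0.5, 32, -3, 0, 0, 0, 0],
    [0.5, 32, -3, 0, 0, 0, 0]
  ]
}}

```text
clock: 22.52
eef_pos: [0.4962, 0.0911, 0.0925]
ee_rot: [0.775, 0.632, 0.0, -0.0]
force: [-0.2, -0.5, -2.4]
width: 0.657
finger_force: 32.3
```

Call:
{"method": "play_rows", "body": {
  "steps": [
    [0.5, 32, -3, 0, 0, 0, 0],
    [0.5, 32, -3, 0, 0, 0, 0],
    [0.5, 17, -2, 0, 0, 0, 0],
    [0.5, 0, 0, 0, 0, 0, 0],
    [0.5, 0, 0, 0, 0, 0, 0]
  ]
}}

```text
clock: 23.15
eef_pos: [0.5047, 0.1694, 0.0922]
ee_rot: [0.776, 0.631, -0.0, -0.0]
force: [0.1, -0.6, -1.2]
width: 0.653
finger_force: 32.3
```

```bash
python3 - <<'E'
from h import *
s=r.sense(); print(s['width'],s['force']);print(tool([.5065,.170,.0132]).round(1))
w=imaging.camera_params("wrist"); cv2.imwrite("pics/w6.png",imaging.capture("wrist"))
E
```

```text
0.6533130324215667 [ 0.09631406 -0.61522891 -1.19018903]
[ 1.   1.7 79. ]
```

View pics/w6.png

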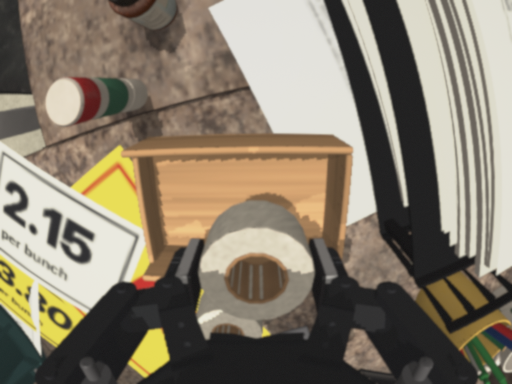

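The narrow roll hangs upright in the grip at (255,270), over the caddy, with its sides clear of the walls. Lowering it.

Call:
{"method": "play_rows", "body": {
  "steps": [
    [0.5, 1, 2, 15, 0, 0, 0],
    [0.5, 0, 0, 20, 0, 0, 0],
    [0.5, 0, 0, 20, 0, 0, 0],
    [0.5, 0, 0, 14, 0, 0, 0],
    [0.5, 0, 0, 7, 0, 0, 0],
    [0.5, 0, 0, 2, 0, 0, 0],
    [0.5, 0, 0, 1, 0, 0, 0],
    [0.5, 0, 0, 0, 0, 0, 0]
  ]
}}

```text
clock: 24.2
eef_pos: [0.5076, 0.1708, 0.0137]
ee_rot: [0.776, 0.631, 0.0, 0.0]
force: [0.2, -0.1, -1.1]
width: 0.649
finger_force: 32.3
```

Call:
{"method": "play_rows", "body": {
  "steps": [
    [0.8, 0, 0, 0, 0, 0, 0],
    [0.8, 0, 0, 0, 0, 0, 0],
    [0.8, 0, 0, 0, 0, 0, 0],
    [0.8, 0, 0, -15, 0, 0, 0],
    [0.8, 0, 0, -40, 0, 0, 0],
    [0.8, 0, 0, -60, 0, 0, 0],
    [0.92, 0, 0, -40, 0, 0, 0],
    [0.92, 0, 0, 0, 0, 0, 0]
  ]
}}

```text
clock: 25.2
eef_pos: [0.51, 0.1712, 0.1728]
ee_rot: [0.776, 0.631, 0.004, 0.002]
force: [0.5, -0.3, -0.7]
width: 0.923
finger_force: 0.0
```

```bash
python3 - <<'E'
from h import *
s=r.sense(); print(s['eef_pos'],s['force']);print(tool([.4555,.0575,.11]).round(1))
E
```

```text
[0.50999073 0.17124601 0.1728175 ] [ 0.46519479 -0.26628009 -0.70294031]
[-122.7  -30.6   62.2]
```

Call:
{"method": "play_rows", "body": {
  "steps": [
    [0.92, -41, -10, 0, 0, 0, 0],
    [0.92, -41, -10, 0, 0, 0, 0],
    [0.92, -40, -10, 0, 0, 0, 0],
    [0.92, 0, 0, 0, 0, 0, 0]
  ]
}}

```text
clock: 25.7
eef_pos: [0.4504, 0.0557, 0.1676]
ee_rot: [0.777, 0.63, -0.001, -0.001]
force: [0.2, 0.6, 0.6]
width: 0.922
finger_force: 0.0
```

```bash
python3 - <<'E'
from h import *
s=r.sense(); w=imaging.camera_params("wrist"); im=imaging.capture("wrist")
cv2.imwrite("pics/w7.png",im)
g=cv2.cvtColor(im,cv2.COLOR_BGR2HSV)
m=((g[...,1]<60)&(g[...,2]>150)).astype('u1')
n,l,st,c=cv2.connectedComponentsWithStats(m)
for i in range(1,n):
    if 300<st[i,4]<8000 and 150<c[i][0]<400:
        print(st[i],c[i],onz(w,*c[i],.042,True), tool(onz(w,*c[i],.044,True)).round(1))
print(s['eef_pos'])
E
```

```text
[ 360    0   25   88 1089] [369.45362718  53.19191919] [0.57739114 0.15559262 0.042     ] [122.4 101.8 123.7]
[ 263   17   61   60 1969] [292.43829355  46.74098527] [0.50702354 0.17104641 0.042     ] [122.9  30.3 123.8]
[ 228  146   68   65 2597] [260.99037351 177.54177898] [0.45505377 0.05829611 0.042     ] [  2.8   3.  123.8]
[ 262  220   73   64 3245] [297.07827427 250.44961479] [ 0.4760565  -0.02789725  0.042     ] [-76.6  41.1 123.8]
[0.45044422 0.05574658 0.16756919]
```

View pics/w7.png

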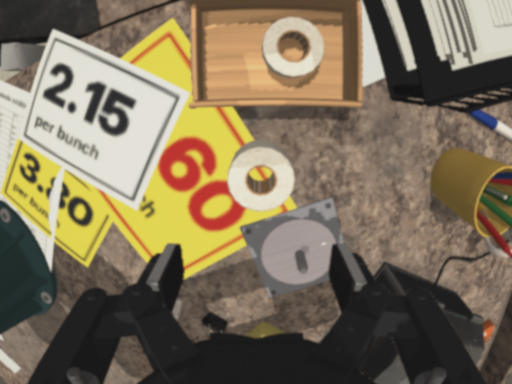

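The narrow roll stands in the caddy at (293,47), the spindle is bare at (302,258) and the wide roll is at (261,178). Picking up the wide roll.

Call:
{"method": "play_rows", "body": {
  "steps": [
    [0.92, 3, 4, 25, 0, 0, 0],
    [0.92, 0, 0, 30, 0, 0, 0],
    [0.92, 0, 0, 30, 0, 0, 0],
    [0.92, 0, 0, 30, 0, 0, 0],
    [0.92, 0, 0, 25, 0, 0, 0],
    [0.92, 0, 0, 15, 0, 0, 0],
    [0.92, 0, 0, 8, 0, 0, 0],
    [0.92, 0, 0, 0, 0, 0, 0],
    [0.6, 0, 0, 0, 0, 0, 0],
    [0.6, 0, 0, 0, 0, 0, 0],
    [0.6, 0, 0, 0, 0, 0, 0],
    [0.6, 0, 0, 0, 0, 0, 0]
  ]
}}

```text
clock: 27.25
eef_pos: [0.458, 0.0596, 0.0058]
ee_rot: [0.776, 0.631, 0.001, 0.0]
force: [-0.1, 2.0, 6.5]
width: 0.727
finger_force: 33.6
```

```bash
python3 - <<'E'
from h import *
s=r.sense(); print(s['eef_pos'],s['force'],s['width'])
d=np.array([.4787,-.0532,s['eef_pos'][2]]);print(tool(d).round(1), (Ro.from_rotvec([0,0,np.radians(20)]).apply(tool(d))).round(1))
R=Ro.from_quat(s['ee_rot'])*Ro.from_rotvec([0,0,np.radians(-20)]); print(R.inv().apply(d-s['eef_pos']).round(4))
E
```

```text
[0.45796429 0.0596136  0.00583192] [-0.05793631  2.0091193   6.48965067] 0.7269857566703692
[-106.2   43.4   -0. ] [-114.6    4.5   -0. ]
[-0.1146  0.0045 -0.    ]
```

Call:
{"method": "play_rows", "body": {
  "steps": [
    [0.6, 0, 0, -10, 0, 0, 0],
    [0.6, 0, 0, -20, 0, 0, 0],
    [0.6, 0, 0, -22, 0, 0, 0],
    [0.6, 0, 0, -18, 0, 0, -7],
    [0.6, 0, 0, 0, 0, 0, -7],
    [0.6, 0, 0, 0, 0, 0, -6],
    [0.6, -15, 1, 0, 0, 0, 0],
    [0.6, -28, 1, 0, 0, 0, 0],
    [0.6, -30, 1, 0, 0, 0, 0],
    [0.6, -27, 1, 0, 0, 0, 0],
    [0.6, -15, 0, 0, 0, 0, 0],
    [0.6, 0, 0, 0, 0, 0, 0]
  ]
}}

```text
clock: 28.75
eef_pos: [0.4779, -0.0548, 0.0753]
ee_rot: [0.656, 0.755, 0.0, 0.0]
force: [-0.1, -0.0, -1.5]
width: 0.726
finger_force: 33.3
```

```bash
python3 - <<'E'
from h import *
s=r.sense(); print(s['eef_pos'],s['force'],s['width'])
print(tool([.4787,-.0532,.014]).round(1))
w=imaging.camera_params("wrist"); cv2.imwrite("pics/w8.png",imaging.capture("wrist"))
print(np.round(proj(w,[.4787,-.0532,.045],True)))
E
```

```text
[ 0.47794603 -0.05484334  0.07526019] [-0.10243036 -0.04769481 -1.49542431] 0.7257907598896923
[ 1.5  1.  61.3]
[258. 224.]
```

View pics/w8.png

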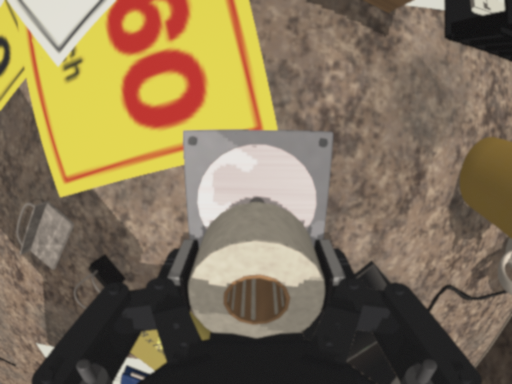

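The wide roll is held upright, and the spindle foot at (257,200) is laterally in line with it. Lowering slowly.

Call:
{"method": "play_rows", "body": {
  "steps": [
    [0.6, 1, 1, 10, 0, 0, 0],
    [0.6, 0, 0, 12, 0, 0, 0],
    [0.6, 0, 0, 10, 0, 0, 0],
    [0.6, 0, 0, 0, 0, 0, 0]
  ]
}}

```text
clock: 29.3
eef_pos: [0.4776, -0.0521, 0.042]
ee_rot: [0.655, 0.756, -0.001, -0.001]
force: [-1.2, 0.5, -1.1]
width: 0.727
finger_force: 33.3
```

Call:
{"method": "play_rows", "body": {
  "steps": [
    [0.6, 0, 0, 10, 0, 0, 0],
    [0.6, 0, 0, 10, 0, 0, 0],
    [0.6, 0, 0, 6, 0, 0, 0],
    [0.6, 0, 0, 3, 0, 0, 0],
    [0.6, 0, 0, 0, 0, 0, 0]
  ]
}}

```text
clock: 29.92
eef_pos: [0.4786, -0.0526, 0.0141]
ee_rot: [0.655, 0.756, 0.0, -0.0]
force: [0.0, 0.6, -1.9]
width: 0.73
finger_force: 33.3
```

Call:
{"method": "play_rows", "body": {
  "steps": [
    [0.6, 0, 0, 0.5, 0, 0, 0],
    [0.92, 0, 0, 0, 0, 0, 0],
    [0.92, 0, 0, 0, 0, 0, 0],
    [0.92, 0, 0, 0, 0, 0, 0],
    [0.92, 0, 0, -15, 0, 0, 0],
    [0.92, 0, 0, -40, 0, 0, 0],
    [0.92, 0, 0, -55, 0, 0, 0],
    [0.92, 0, 0, -55, 0, 0, 10],
    [0.65, 0, 0, 0, 0, 0, 10],
    [0.65, 0, 0, 0, 0, 0, 0]
  ]
}}

```text
clock: 31.18
eef_pos: [0.4788, -0.0527, 0.1802]
ee_rot: [0.776, 0.631, 0.001, 0.001]
force: [-0.4, 0.2, 0.0]
width: 0.651
finger_force: 0.0
```

```bash
python3 - <<'E'
from h import *
s=r.sense(); print(s['eef_pos'],s['force']);print(tool([.425,.280,.18]).round(1))
w=imaging.camera_params("wrist"); im=imaging.capture("wrist");cv2.imwrite("pics/w9.png",im[:, :400])
E
```

```text
[ 0.47883848 -0.05267988  0.18023213] [-0.43492776  0.2300329   0.01273884]
[ 314.8 -120.2   -0. ]
```

View pics/w9.png

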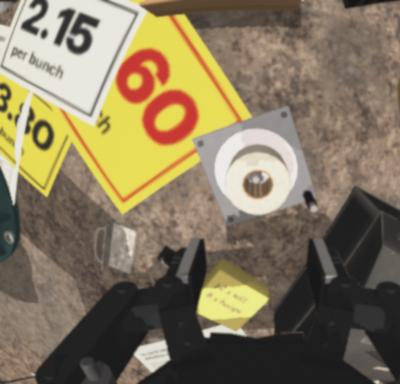

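The wide roll sits flat over the spindle, with the tip visible inside the hole at (262,178). Now back to the glue.

Call:
{"method": "play_rows", "body": {
  "steps": [
    [0.65, 52, -20, 0, 0, 0, 0],
    [0.65, 52, -20, 0, 0, 0, 0],
    [0.65, 53, -20, 0, 0, 0, 0],
    [0.65, 53, -20, 0, 0, 0, 0],
    [0.65, 53, -20, 0, 0, 0, 0],
    [0.65, 52, -20, 0, 0, 0, 0],
    [0.65, 0, 0, 0, 0, 0, 0],
    [0.65, 0, 0, 0, 0, 0, 0]
  ]
}}

```text
clock: 32.22
eef_pos: [0.4247, 0.2797, 0.1779]
ee_rot: [0.775, 0.632, -0.001, -0.0]
force: [-0.7, -0.3, -0.2]
width: 0.652
finger_force: 0.0
```

```bash
python3 - <<'E'
from h import *
s=r.sense(); w=imaging.camera_params("wrist"); im=imaging.capture("wrist")
cv2.imwrite("pics/w10.png",im)
print(s['eef_pos'])
print(np.round(proj(w,[.425,.280,.1],True)),np.round(proj(w,[.461,.3386,.102],True)))
g=cv2.cvtColor(im,cv2.COLOR_BGR2HSV)
m=((g[...,1]<60)&(g[...,2]>150)).astype('u1')
n,l,st,c=cv2.connectedComponentsWithStats(m)
for i in range(1,n):
    if 150<st[i,4]<8000 and 200<c[i][0]<320: print(st[i],c[i],tool(onz(w,*c[i],.1,True)).round(1))
E
```

```text
[0.42474115 0.27965924 0.17793488]
[257. 199.] [289. 117.]
[240 190  33  30 753] [256.30942895 204.28950863] [-3.7 -0.6 78.1]
[ 196  241   61   94 2820] [220.54858156 284.8787234 ] [-85.  -33.6  78.3]
```

View pics/w10.png

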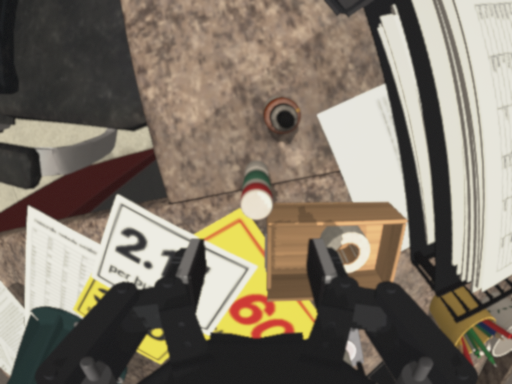

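The glue cap at (256,204) and the bottle at (284,118) stand where I put them. Gripping the glue.

Call:
{"method": "play_rows", "body": {
  "steps": [
    [0.65, -2, 0, 24, 0, 0, 0],
    [0.65, 0, 0, 24, 0, 0, 0],
    [0.65, 0, 0, 24, 0, 0, 0],
    [0.65, 0, 0, 24, 0, 0, 0],
    [0.65, 0, 0, 18, 0, 0, 0],
    [0.65, 0, 0, 10, 0, 0, 0],
    [0.65, 0, 0, 0, 0, 0, 0],
    [0.15, 0, 0, 0, 0, 0, 0],
    [0.15, 0, 0, 0, 0, 0, 0],
    [0.15, 0, 0, 0, 0, 0, 0],
    [0.15, 0, 0, 0, 0, 0, 0]
  ],
  "newtons": 25
}}

```text
clock: 33.65
eef_pos: [0.4256, 0.2785, 0.0553]
ee_rot: [0.776, 0.631, 0.001, 0.0]
force: [0.2, -0.3, 6.1]
width: 0.306
finger_force: 27.7
```

```bash
python3 - <<'E'
from h import *
s=r.sense(); print(s['eef_pos'],s['force'],s['width']);print(tool([.4467,.161,.0625]).round(1))
E
```

```text
[0.42558274 0.27851887 0.05528811] [ 0.1591036  -0.27213311  6.11218425] 0.30633923167684324
[-110.7   44.7   -7.3]
```

Call:
{"method": "play_rows", "body": {
  "steps": [
    [0.15, 0, 0, -10, 0, 0, 0],
    [0.15, 0, 0, -22, 0, 0, 0],
    [0.15, 0, 0, -25, 0, 0, 0],
    [0.15, 0, 0, -23, 0, 0, 0],
    [0.15, -15, 6, 0, 0, 0, 0],
    [0.15, -26, 11, 0, 0, 0, 0],
    [0.15, -28, 11, 0, 0, 0, 0],
    [0.15, -26, 11, 0, 0, 0, 0],
    [0.15, -15, 6, 0, 0, 0, 0],
    [0.15, 0, 0, 0, 0, 0, 0],
    [0.15, 0, 0, 15, 0, 0, 0],
    [0.15, 0, 0, 20, 0, 0, 0]
  ]
}}

```text
clock: 35.15
eef_pos: [0.4471, 0.1622, 0.0996]
ee_rot: [0.776, 0.631, 0.001, 0.0]
force: [-0.2, 0.5, -0.3]
width: 0.298
finger_force: 27.5
```

Call:
{"method": "play_rows", "body": {
  "steps": [
    [0.15, 0, 0, 20, 0, 0, 0],
    [0.15, 0, 0, 10, 0, 0, 0],
    [0.15, 0, 0, 5, 0, 0, 0],
    [0.15, 0, 0, 2, 0, 0, 0],
    [0.15, 0, 0, 0, 0, 0, 0],
    [0.15, 0, 0, 0.5, 0, 0, 0]
  ]
}}

```text
clock: 35.9
eef_pos: [0.4472, 0.1616, 0.0632]
ee_rot: [0.776, 0.631, 0.001, 0.0]
force: [-3.5, -0.1, 13.5]
width: 0.301
finger_force: 28.7
```

Call:
{"method": "play_rows", "body": {
  "steps": [
    [0.15, 0, 0, -0.5, 0, 0, 0],
    [0.65, 0, 0, 0, 0, 0, 0],
    [0.65, 0, 0, 0, 0, 0, 0],
    [0.65, 0, 0, 0, 0, 0, 0],
    [0.65, 0, 0, -20, 0, 0, 0],
    [0.65, 0, 0, -40, 0, 0, 0],
    [0.65, 0, 0, -55, 0, 0, 0],
    [0.65, 59, -8, 0, 0, 0, 0],
    [0.65, 59, -7, 0, 0, 0, 0],
    [0.65, 58, -7, 0, 0, 0, 0],
    [0.65, 0, 0, 0, 0, 0, 0],
    [0.65, 0, 0, 0, 0, 0, 0]
  ]
}}

```text
clock: 37.4
eef_pos: [0.4605, 0.3376, 0.1772]
ee_rot: [0.776, 0.631, -0.001, 0.0]
force: [-0.2, -0.2, -1.1]
width: 0.648
finger_force: 0.0
```

```bash
python3 - <<'E'
from h import *
s=r.sense(); w=imaging.camera_params("wrist"); im=imaging.capture("wrist")
cv2.imwrite("pics/w11.png",im)
print(s['eef_pos'],tool([.461,.3386,.0445]).round(1))
print(np.round(proj(w,[.461,.3386,.102],True)),np.round(proj(w,[.461,.3386,.07],True)))
E
```

```text
[0.46052173 0.337587   0.177209  ] [  1.9   0.3 132.7]
[257. 199.] [257. 186.]
```

View pics/w11.png

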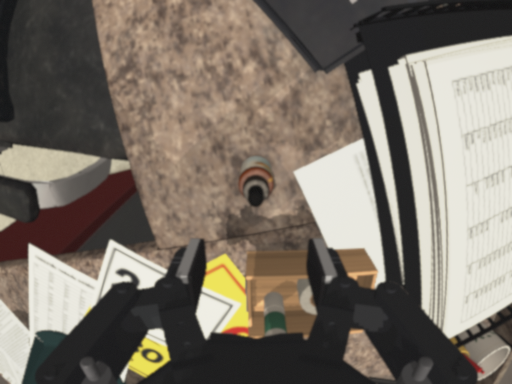

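The bottle's bulb is at (257,199), exactly as predicted. Gripping it.

Call:
{"method": "play_rows", "body": {
  "steps": [
    [0.65, 1, 0, 25, 0, 0, 0],
    [0.65, 0, 0, 25, 0, 0, 0],
    [0.65, 0, 0, 25, 0, 0, 0],
    [0.65, 0, 0, 25, 0, 0, 0],
    [0.65, 0, 0, 20, 0, 0, 0],
    [0.65, 0, 0, 12, 0, 0, 0],
    [0.65, 0, 0, 0, 0, 0, 0],
    [0.2, 0, 0, 0, 0, 0, 0],
    [0.2, 0, 0, 0, 0, 0, 0],
    [0.2, 0, 0, 0, 0, 0, 0],
    [0.2, 0, 0, 0, 0, 0, 0]
  ]
}}

```text
clock: 38.83
eef_pos: [0.462, 0.3396, 0.0467]
ee_rot: [0.776, 0.631, 0.001, 0.0]
force: [-0.1, -1.0, 6.7]
width: 0.362
finger_force: 24.9
```

```bash
python3 - <<'E'
from h import *
s=r.sense(); print(s['eef_pos'],s['force'],s['width']);print(tool([.4566,.2038,s['eef_pos'][2]+.008]).round(1))
E
```

```text
[0.46195829 0.33955771 0.04666995] [-0.12703823 -0.99487234  6.657002  ] 0.36211425639873446
[-134.    22.5   -8.1]
```

Call:
{"method": "play_rows", "body": {
  "steps": [
    [0.2, 0, 0, -10, 0, 0, 0],
    [0.2, 0, 0, -22, 0, 0, 0],
    [0.2, 0, 0, -25, 0, 0, 0],
    [0.2, 0, 0, -23, 0, 0, 0],
    [0.2, -15, 3, 0, 0, 0, 0],
    [0.2, -26, 4, 0, 0, 0, 0],
    [0.2, -26, 4, 0, 0, 0, 0],
    [0.2, -26, 5, 0, 0, 0, 0],
    [0.2, -26, 4, 0, 0, 0, 0],
    [0.2, -15, 2, 0, 0, 0, 0],
    [0.2, 0, 0, 0, 0, 0, 0],
    [0.2, 0, 0, 15, 0, 0, 0]
  ]
}}

```text
clock: 40.33
eef_pos: [0.4568, 0.2042, 0.111]
ee_rot: [0.776, 0.631, 0.002, 0.0]
force: [0.3, -0.2, -0.3]
width: 0.364
finger_force: 25.0
```

Call:
{"method": "play_rows", "body": {
  "steps": [
    [0.2, 0, 0, 20, 0, 0, 0],
    [0.2, 0, 0, 20, 0, 0, 0],
    [0.2, 0, 0, 10, 0, 0, 0],
    [0.2, 0, 0, 4, 0, 0, 0],
    [0.2, 0, 0, 2, 0, 0, 0],
    [0.2, 0, 0, 0, 0, 0, 0]
  ]
}}

```text
clock: 41.08
eef_pos: [0.4559, 0.2037, 0.0551]
ee_rot: [0.776, 0.631, 0.0, 0.0]
force: [0.6, -0.2, -1.4]
width: 0.36
finger_force: 25.0
```

Call:
{"method": "play_rows", "body": {
  "steps": [
    [0.2, 0, 0, 0.5, 0, 0, 0],
    [0.65, 0, 0, 0, 0, 0, 0],
    [0.65, 0, 0, 0, 0, 0, 0],
    [0.65, 0, 0, 0, 0, 0, 0],
    [0.65, 0, 0, -15, 0, 0, 0],
    [0.65, 0, 0, -40, 0, 0, 0],
    [0.65, 0, 0, -55, 0, 0, 0],
    [0.65, -40, 0, -40, 0, 0, 0],
    [0.65, -40, 0, 0, 0, 0, 0],
    [0.65, 0, 0, 0, 0, 0, 0],
    [0.65, 0, 0, 0, 0, 0, 0]
  ]
}}

```text
clock: 42.45
eef_pos: [0.4393, 0.1255, 0.2047]
ee_rot: [0.776, 0.63, 0.001, -0.0]
force: [-0.4, -0.3, 0.2]
width: 0.646
finger_force: 0.0
```

```bash
python3 - <<'E'
from h import *
cv2.imwrite("pics/w12.png",imaging.capture("wrist")); s=r.sense(); print(s['force'],s['clock'])
E
```

```text
[ 0.63348409 -0.7609488  -0.68112848] 42.5
```

View pics/w12.png

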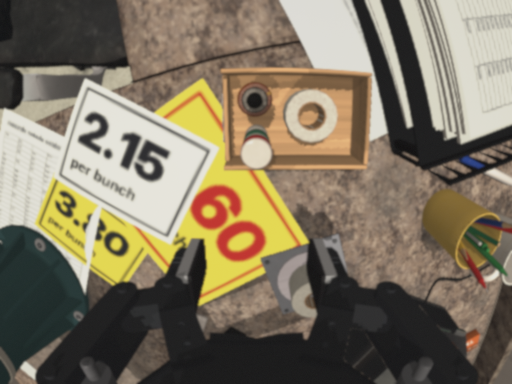

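The bottle (255,97), glue (257,150) and narrow roll (310,115) all stand upright in the caddy, and the wide roll is on the unwinder. Handing in.

```bash
python3 -c "
from workcell import workorder
print(workorder.close_job())"
```

```text
the job is handed in; nothing more can be done
None
```

The changeover is done and handed in at about 42 s, though the hand-in returned no verdict: the wide roll is on the spindle, the narrow roll is at the back of the caddy with the glue stick and bottle back in front of it, and the pen pot and note block were left untouched.

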